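# Free the seized drip tray under the tube rack

## Task

The drip tray under the tube rack has seized. Take the mallet and, with light taps on its two rear lugs, one side and then the other in turn, never letting one side get more than 10 mm ahead, walk it about 20 mm out on both sides without touching it by hand. Then stand the mallet on its head on the bench, draw the tray straight out by its pull tab until it is about 90 mm from home, let go, and leave the other things on the bench as they are.

Things in the scene. Friction and masses are not known exactly. Their poses are not given: they have to be found in the camera images.
- mallet: 0.3 kg mallet, at the start upright on its head. Origin: centre of the head's underside. Head: white plastic block 70 mm along x (striking faces at its x ends), 44 mm in y, 36 mm high. Wooden handle, section 28 mm (x) by 22 mm (y), rises along z from the head's centre, z 36 to 135 mm. Grip it across y near z = 105 mm, and firmly: taps try to turn it in the grip.
- rack: Aluminium tube rack screwed to the bench. Origin: centre of its underside. x points the way the tray comes out, y left, z up. Base 124 x 240 x 12 mm; tiers at 105-114 and 158-167 mm height span x -73 to +59, y +-120 mm; tubes and handles rise to 240 mm. They block an upright hand over the rear lugs: tilt the mallet, its handle top leaning away from the rack (to rack -x).
- left_lug_face (a point): Centre of the striking face of the tray's left rear lug: rack y = +68 mm, x = -73 mm when home, 60 mm above the bench. The lug is a steel plate 36 mm wide, 40 mm tall, leaning: its face looks to rack -x and 25 degrees downward, so a mallet tilted by 25 degrees meets it squarely.
- right_lug_face (a point): The same for the right rear lug (at rack y = -68 mm).
- pull_top (a point): Centre of the top of the tray's pull tab: upright steel plate 12 mm thick (across the tray), 36 mm long (along the pull), 58 mm tall, top 75 mm above the bench, mid-front of the tray, at rack x = +112 mm when home. A flat tongue 24 mm wide joins its foot to the tray.
- left_out (a joint): How far the left side of the tray is out along rack +x, m: 0 home (the start) to 0.11. Each side sticks by itself: about 6 N on one lug moves that side alone, as far as the mallet follows through, and it stays there. 12 N in the middle moves both.
- right_out (a joint): The same for the right side.
- skew (a joint): Skew of the tray, rad, about the vertical: positive when the right side is ahead; (right_out - left_out) / 0.136 m. 10 mm of lead is 0.073 rad.
- amber_bottle: Bystander: amber glass bottle, 72 mm wide, 150 mm tall; origin at its foot.
- beaker: Bystander: glass beaker, 70 mm wide, 90 mm tall; origin at its foot.
- flask: Bystander: conical glass flask, 80 mm wide, 120 mm tall; origin at its foot.
- tip_box: Bystander: open compartment box 90 x 120 x 45 mm; origin under its centre.
- dish: Bystander: flat glass dish, 90 mm wide, 16 mm tall; origin at its foot.
- reagent_jar: Bystander: white jar, 60 mm wide, 75 mm tall; origin at its foot.
- spatula: Bystander: spatula 160 mm long lying on the bench.

How it is judged (in metres and radians):
On the way, in this order (a step that is already met when the one before it is completed fails the run):
1. the mallet knocks one side of the tray ahead of the other by 1.5 mm or more ((value of joint skew above 0.011 rad or value of joint skew below -0.011 rad) and value of joint each of left_out, right_out below 0.015 m), for 0.1 s.
2. both sides of the tray have been walked out 16 mm or more (value of joint each of left_out, right_out above 0.016 m), for 0.1 s.
3. with the mallet standing on its head on the bench, the hand draws the tray out by its pull tab to 75 mm or more (value of joint each of left_out, right_out above 0.075 m and contact force between the fingers and pull above 0.5 N and angle between mallet's own z axis and vertical below 0.1 rad and height (world z) of mallet below 0.006 m), for 0.1 s.
At the end, for the whole second after the job is handed in: The tray is out by at least 75 mm on both sides and skewed by less than 0.06 rad (8 mm), at rest; the mallet stands upright (within 0.1 rad) on its head on the bench, at rest (value of joint each of left_out, right_out above 0.075 m and value of joint skew between -0.06 and 0.06 rad and angle between mallet's own z axis and vertical below 0.1 rad and height (world z) of mallet below 0.006 m and linear speed of mallet below 0.02 m/s and velocity of joint each of left_out, right_out below 0.01 m/s); the robot touches nothing.
It fails at once if one side of the tray gets more than 12.5 mm ahead of the other (skew over 0.092 rad): it is jammed (value of joint skew above 0.092 rad or value of joint skew below -0.092 rad).
It fails at once if the robot itself touches the tray before both sides are out by 14 mm (contact force between any of the fingers, the arm and skew above 1 N and value of joint any of left_out, right_out below 0.014 m).
It fails at once if a tap is not light: one side of the tray moves faster than 0.35 m/s (velocity of joint any of left_out, right_out above 0.35 m/s).
It fails at once if a bystander is pushed more than 30 mm from its place or tipped over (distance of any of amber_bottle, beaker, flask, tip_box, dish, reagent_jar, spatula from where it was at the start of the episode above 0.03 m or angle between any of amber_bottle, beaker, flask, tip_box, dish, reagent_jar, spatula's own z axis and vertical above 0.5 rad).
It also fails if it takes over 70 s, if anything falls off the work surface, if the arm or the gripper's body presses on something with over 40 N, if the wrist force passes 120 N, or if a joint passes its speed limit or range.

## Robot

A 6-joint arm with a two-finger parallel gripper is mounted at the origin on the work surface. World frame = base frame: x ahead of the robot, y to its left, z up, the work surface at z = 0. Lengths are in mm, angles in rad, forces in N, time in s.
With the tool pointing down it reaches from about 350 to 875 mm from the base axis. Payload 4.2 kg.
Tool frame: the origin (TCP) lies midway between the tips of the shut fingers; the grasp point (between the pads) lies 19 mm behind it (arm.grip_depth is the distance from the TCP to the grasp point, in mm); z points along the fingers, x is the direction in which the jaws open and shut, and the axes are right-handed (so a half turn about z gives the same grasp; the last joint's range is limited). The gripper opens to 85 mm and grips with 20 to 120 N. Pads are 22 mm wide; open, the fingers measure 114 mm over their backs; the gripper's body (76 mm by 85 mm) begins 54 mm behind the grasp point. The pads swing forward as they close: fully open they stand 13 mm farther back than shut.
Start: joints at [-0.898, 0.385, 0.008, 0, -1.194, -0.259], TCP at [251.32, -572.222, 231.312] pointing down, gripper open.
Joint ranges: [-3.14, 3.14], [-1.21, 2.06], [-1.07, 1.41], [-3.16, 2.05], [-2.99, -0.16], [-3.1, 3.1]. Speed limits (rad/s): [2.79, 2.79, 3.14, 3.14, 3.14, 3.14].

## Interface

Orientations are given as a unit quaternion [x, y, z, w].
In Python, from bench import arm, eyes, find_in, silhouettes gives the robot as it stands. The module is installed in compiled form; this text tells all that it offers.
- The arm moves only by the tool play_rows, never from a script. Its arguments are lists of equal length, an entry for each row: "offset": the shift along the world's x, y, z in mm, a list of three; "turn": the turn about the world's z in rad. In form: {"offset": [[x, y, z], ...], "turn": [turn, ...]}. A call has 1 to 12 rows; each row shifts and turns the pose as measured when the row begins; what a row does not reach is not made up. A row lasts 1/10 s, in which the tool goes at most 50 mm and 8.59 degrees, less where a joint would pass 70% of its speed; a pose out of reach is approached as far as the arm can. A call is refused whole if a number of a shift passes 50 or a number of a turn 0.15, either way. A call with a gripper value outside its range is refused whole. "grip" is the gripper's target within -1 to 1 (fully open at 1, half-way at 0, shut at -1), set as the call begins (left out, the last holds). The fingers move at their own pace and stop on an object; the grip force is fixed at half the most. Time passes only in rows, so rows that do not move let the fingers close. It gives the time, the measured TCP pose, the force and the opening at its end, in the units of the state.
- arm.read_state(): the state, without advancing time (a new reading comes with each control period).
- eyes.get_image(name): name is "side" or "top" or "wrist"; returns (picture, depth): 420x560x3 uint8, red, green, blue; 420x560 float32, mm along the optical axis (not along the pixel's ray), 0 where there is no reading.
- eyes.camera_params(name): a dict with "camera_matrix" (3x3 intrinsics, pixels), "camera_from_world" (4x4, takes a point from world to camera coordinates). Camera axes: x right, y down, z forward; pixel columns grow to the right and rows downward; lengths in mm; the calibration is good to about 2 mm. A picture is of the moment at which its call begins: read the wrist's pose just before it. camera_params takes no time and is no camera call; for the wrist camera it gives the pose at the moment of the call.
- arm.job_done(): hands the job in, once; it reports no verdict.
Trained networks look in the newest picture that a camera, given by its name, has taken for a name from the list of things; names that differ only in an ending like _2 or _b are one class to them, and where a whole thing is asked for, a point or a joint stands for the part that bears it (a point fixed in the world has none). Each returns a list of dicts, best first, with "score" (0 to 1); they miss things now and then, are a little off and sometimes report something else, mostly with a low value. They report only what shows in the picture. A call takes as long as a camera call.
- find_in(camera, query): "bbox" ([centre column, centre row, width, height] in pixels, round what is visible of it).
- silhouettes(camera, query): "mask" (420x560 bool, what is visible of it) and "bbox" ([centre column, centre row, width, height] in pixels, round what is visible of it).
The state is a dict: "clock": time; "joints": joint angles; "joint_vel": joint speeds; "joint_efforts": joint torques, N m; "position": TCP position; "ee_rot": TCP orientation; "contact_force": force on the tool from outside, world axes, zero at the start; "wrist_torque": the same for the moment, N m; "gripper_width": finger opening in mm.
Only numpy, scipy, OpenCV 4.12 (cv2) and the standard library are available. Lean on these libraries where they do the work, as an engineer would, in place of code of your own. Each camera call takes 0.05 s, during which the arm holds its last target. There are 200 camera calls.

## Working session

There is one attempt and no reset: what is moved stays moved. The work goes in short steps, Python scripts to look and compute and a tool call to move; the robot and the scene stay as the last step left them, time stands still between calls to the robot, and variables do not carry over. Pictures are saved under pics/ and viewed, on a budget of 10 in all, crops included, one or two more only if the job needs it, and the job is handed in when it is done.

Besides the shell and the picture viewer there is one more tool, called after "Emit:" as name([rows], argument=value, ...), one row to a line, values as JSON. play_rows: Moves the arm, as the interface text tells. Its arguments: {"type":"object","properties":{"offset":{"type":"array","items":{"type":"array","items":{"type":"number"}}},"turn":{"type":"array","items":{"type":"number"}},"grip":{"type":"number"}},"required":["offset","turn"]}

```bash
mkdir -p pics; cat > h.py <<'E'
import numpy as np,cv2
from bench import arm,eyes,find_in,silhouettes
def cloud(cam):
    im,d=eyes.get_image(cam);p=eyes.camera_params(cam)
    K=np.array(p["camera_matrix"]);T=np.linalg.inv(np.array(p["camera_from_world"]))
    v,u=np.mgrid[:420,:560]
    P=np.stack([(u-K[0,2])/K[0,0]*d,(v-K[1,2])/K[1,1]*d,d],-1)
    W=P@T[:3,:3].T+T[:3,3]; W[d<=0]=np.nan
    return im,d,W
E
python3 - <<'E'
from h import *
s=arm.read_state();print({k:np.round(v,3) for k,v in s.items()})
for c in["top","side"]:
    im,d,W=cloud(c);np.save(f"W_{c}.npy",W)
    cv2.imwrite(f"pics/{c}0.png",im[:,:,::-1])
    print(c,np.round(np.linalg.inv(np.array(eyes.camera_params(c)["camera_from_world"]))[:3],2).tolist())
    for n in["mallet","rack","left_lug_face","right_lug_face","pull_top","amber_bottle","beaker","flask","tip_box","dish","reagent_jar","spatula"]:
        r=silhouettes(c,n)[:2]
        for q in r:
            P=W[q["mask"]];P=P[~np.isnan(P[:,0])]
            if len(P):print(n,round(q["score"],2),np.round(q["bbox"]).astype(int).tolist(),np.round(np.median(P,0)).tolist(),np.round(np.percentile(P,3,0)).tolist(),np.round(np.percentile(P,97,0)).tolist())
im=np.hstack([cv2.imread("pics/top0.png"),cv2.imread("pics/side0.png")])
E
```

```text
{'clock': np.float64(0.0), 'joints': array([-8.980e-01,  3.860e-01,  7.000e-03, -1.000e-03, -1.194e+00,
       -2.590e-01]), 'joint_vel': array([-0.001, -0.   , -0.001,  0.001, -0.   , -0.   ]), 'joint_efforts': array([-1.0000e-03, -3.9229e+01,  1.8840e+01,  4.1860e+00, -5.0000e-03,
       -0.0000e+00]), 'position': array([ 251.098, -571.709,  230.221]), 'ee_rot': array([ 0.547,  0.837,  0.001, -0.001]), 'contact_force': array([ 0.034, -0.661,  0.279]), 'wrist_torque': array([ 0.048,  0.005, -0.03 ]), 'gripper_width': np.float64(85.556)}
top [[0.02, -0.98, 0.17, 388.95], [-1.0, -0.02, -0.01, 7.28], [0.02, -0.17, -0.98, 987.51]]
mallet 0.97 [399, 241, 40, 32] [495.0, -270.0, 38.0] [469.0, -299.0, 16.0] [527.0, -245.0, 137.0]
rack 0.56 [242, 219, 95, 125] [525.0, 73.0, 167.0] [413.0, 4.0, 76.0] [640.0, 149.0, 241.0]
left_lug_face 0.62 [278, 257, 2, 19] [446.0, 16.0, 80.0] [432.0, 12.0, 4.0] [462.0, 21.0, 106.0]
right_lug_face 0.57 [287, 203, 1, 19] [583.0, -7.0, 79.0] [564.0, -16.0, -0.0] [607.0, -2.0, 88.0]
pull_top 0.66 [203, 217, 16, 9] [542.0, 188.0, 73.0] [537.0, 173.0, 29.0] [550
[... 1323 characters left out ...]
.0, -254.0, 15.0] [797.0, -192.0, 152.0]
beaker 0.56 [387, 146, 23, 34] [386.0, 377.0, 54.0] [312.0, 345.0, -2.0] [423.0, 411.0, 91.0]
flask 0.95 [376, 254, 29, 37] [746.0, 231.0, 45.0] [709.0, 203.0, 1.0] [770.0, 270.0, 121.0]
tip_box 0.84 [197, 174, 39, 36] [331.0, -223.0, 26.0] [282.0, -281.0, 0.0] [381.0, -163.0, 47.0]
dish 0.86 [155, 296, 33, 30] [705.0, -402.0, 5.0] [672.0, -440.0, -2.0] [744.0, -364.0, 17.0]
dish 0.36 [313, 205, 72, 60] [552.0, 163.0, 28.0] [533.0, 25.0, 14.0] [619.0, 202.0, 78.0]
reagent_jar 0.9 [329, 150, 16, 29] [379.0, 206.0, 67.0] [342.0, 185.0, 11.0] [392.0, 231.0, 80.0]
spatula 0.76 [309, 285, 55, 22] [777.0, 53.0, 3.0] [744.0, -39.0, -4.0] [807.0, 105.0, 21.0]
```

View pics/top0.png

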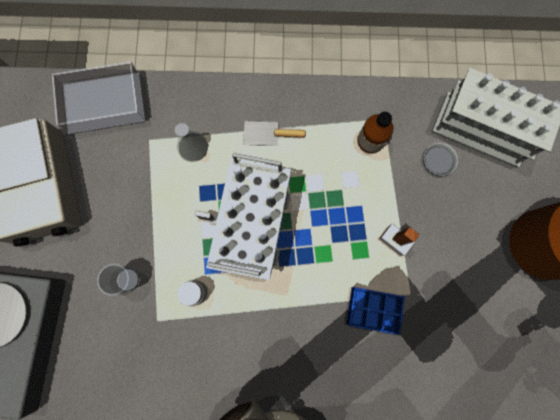

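View pics/side0.png

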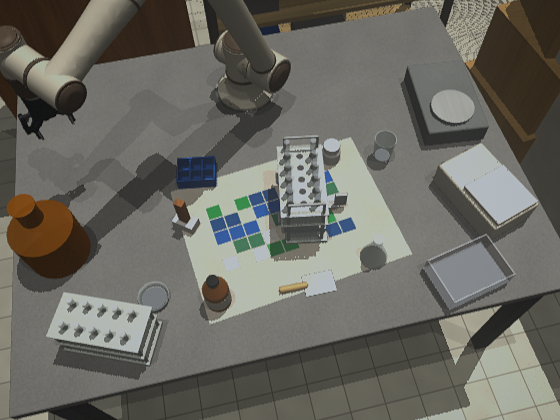

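```bash
python3 - <<'E'
import numpy as np,cv2
Wt=np.load("W_top.npy").reshape(-1,3);Ws=np.load("W_side.npy").reshape(-1,3)
A=np.vstack([Wt,Ws])
R=lambda W,b:W[(W[:,0]>b[0])&(W[:,0]<b[1])&(W[:,1]>b[2])&(W[:,1]<b[3])&(W[:,2]>b[4])&(W[:,2]<b[5])]
for n,W in(("top",Wt),("side",Ws)):
    for z in((155,172),):
        P=R(W,(370,690,-60,170,*z));r=cv2.minAreaRect(P[:,:2].astype(np.float32));print(n,"tier",len(P),r,np.median(P[:,2]))
    P=R(W,(440,560,-340,-220,28,42));print(n,"head",len(P),cv2.minAreaRect(P[:,:2].astype(np.float32)),np.median(P[:,2]))
    P=R(W,(440,560,-340,-220,125,145));print(n,"handle",len(P),len(P) and (cv2.minAreaRect(P[:,:2].astype(np.float32)),np.median(P[:,2])))
    P=R(W,(525,570,150,230,65,85));print(n,"pull",len(P),cv2.minAreaRect(P[:,:2].astype(np.float32)),np.median(P[:,2]))
E
```

```text
top tier 5684 ((525.3392333984375, 73.56381225585938), (132.30166625976562, 240.25828552246094), 80.21710205078125) 167.0079289443056
top head 349 ((498.27362060546875, -278.2198791503906), (70.48922729492188, 44.166866302490234), 49.617042541503906) 35.95275343104174
top handle 147 (((498.4730529785156, -278.545166015625), (27.840023040771484, 22.63037109375), 52.51145935058594), np.float64(134.8575883135926))
top pull 86 ((544.8672485351562, 190.28981018066406), (35.85429382324219, 11.973925590515137), 80.66638946533203) 75.04660998059501
side tier 2369 ((522.8330078125, 73.05978393554688), (132.5542449951172, 246.75953674316406), 80.3016586303711) 165.84478085007322
side head 208 ((501.03057861328125, -279.7957458496094), (73.33219146728516, 45.56895065307617), 55.33162307739258) 34.981557368339395
side handle 80 (((499.1913146972656, -280.1903381347656), (32.797306060791016, 22.65565299987793), 54.70105743408203), np.float64(133.08587630642626))
side pull 59 ((544.8825073242188, 189.45919799804688), (35.3928337097168, 18.823028564453125), 83.3526382446289) 74.48206955610158
```

```bash
cat >> h.py <<'E'
RY=np.deg2rad(80.3);RO=np.array([526.5,80.5]);RM=np.array([[np.cos(RY),-np.sin(RY)],[np.sin(RY),np.cos(RY)]])
def torack(W): return np.c_[(W[:,:2]-RO)@RM,W[:,2]]
def toworld(x,y): return RO+RM@np.array([x,y])
E
python3 - <<'E'
from h import *
A=torack(np.vstack([np.load("W_top.npy").reshape(-1,3),np.load("W_side.npy").reshape(-1,3)]))
A=A[(abs(A[:,1])<135)&(A[:,0]>-110)&(A[:,0]<90)]
for y0 in range(-130,130,20):
    print(y0,[ (int(x0),int(np.nanmax(np.r_[0,A[(A[:,1]>=y0)&(A[:,1]<y0+20)&(A[:,0]>=x0)&(A[:,0]<x0+10),2]]))) for x0 in range(-110,80,10)])
s=arm.read_state()
from scipy.spatial.transform import Rotation as Q
print(Q.from_quat(s["ee_rot"]).as_matrix().round(3))
for p in((-108,68),(-108,-68),(-160,68),(-160,-68),(112,0)): print(p,toworld(*p).round(1))
E
```

```text
-130 [(-110, 5), (-100, 4), (-90, 8), (-80, 168), (-70, 169), (-60, 219), (-50, 221), (-40, 222), (-30, 223), (-20, 223), (-10, 222), (0, 221), (10, 222), (20, 221), (30, 222), (40, 221), (50, 171), (60, 7), (70, 4)]
-110 [(-110, 9), (-100, 6), (-90, 7), (-80, 173), (-70, 169), (-60, 218), (-50, 220), (-40, 220), (-30, 219), (-20, 219), (-10, 220), (0, 221), (10, 220), (20, 220), (30, 221), (40, 218), (50, 172), (60, 11), (70, 3)]
-90 [(-110, 8), (-100, 7), (-90, 81), (-80, 170), (-70, 170), (-60, 243), (-50, 244), (-40, 241), (-30, 170), (-20, 172), (-10, 170), (0, 171), (10, 171), (20, 243), (30, 243), (40, 170), (50, 168), (60, 7), (70, 5)]
-70 [(-110, 5), (-100, 8), (-90, 81), (-80, 168), (-70, 171), (-60, 170), (-50, 236), (-40, 172), (-30, 170), (-20, 171), (-10, 172), (0, 171), (10, 173), (20, 210), (30, 233), (40, 170), (50, 169), (60, 4), (70, 4)]
-50 [(-110, 5), (-100, 7), (-90, 5), (-80, 169), (-70, 173), (-60, 241), (-50, 243), (-40, 242), (-30, 172), (-20, 171), (-10, 173), (0, 170), (10, 207), (20, 246), (30, 243), (40, 172), (50, 169), (60, 4), (70, 5)]
-30 [(-110, 3),
[... 1213 characters left out ...]
10, 170), (20, 244), (30, 242), (40, 172), (50, 171), (60, 0), (70, 2)]
90 [(-110, 7), (-100, 6), (-90, 7), (-80, 169), (-70, 172), (-60, 235), (-50, 232), (-40, 224), (-30, 221), (-20, 222), (-10, 219), (0, 225), (10, 220), (20, 222), (30, 219), (40, 219), (50, 173), (60, 0), (70, 5)]
110 [(-110, 7), (-100, 6), (-90, 8), (-80, 169), (-70, 170), (-60, 221), (-50, 221), (-40, 221), (-30, 221), (-20, 221), (-10, 221), (0, 221), (10, 220), (20, 223), (30, 222), (40, 221), (50, 169), (60, 5), (70, 5)]
[[-0.402  0.916  0.   ]
 [ 0.916  0.402 -0.   ]
 [-0.    -0.    -1.   ]]
(-108, 68) [441.3 -14.5]
(-108, -68) [575.3 -37.4]
(-160, 68) [432.5 -65.8]
(-160, -68) [566.6 -88.7]
(112, 0) [545.4 190.9]
```

Emit:
play_rows([
  [31,36.5,0],
  [31,36.5,0],
  [31,36.5,0],
  [31,36.5,0],
  [31,36.5,0],
  [31,36.5,0],
  [31,36.5,0],
  [30,36.5,0],
  [0,0,0],
], turn=[0.0585,0.0585,0.0585,0.0585,0.0585,0.0585,0.0585,0.0585,0], grip=1)

```text
clock: 2.2
position: [505.0, -269.8, 231.6]
ee_rot: [0.331, 0.944, -0.001, 0.002]
contact_force: [-1.0, -0.7, -0.4]
gripper_width: 85.7
```

Emit:
play_rows([
  [-6.6,-8.6,0],
  [0,0,-20],
  [0,0,0],
], turn=[0,0,0])

```text
clock: 2.5
position: [497.4, -279.2, 211.6]
ee_rot: [0.33, 0.944, -0.001, 0.002]
contact_force: [-0.2, 0.4, -0.1]
gripper_width: 85.5
```

```bash
python3 - <<'E'
from h import *
s=arm.read_state();print(s["position"].round(1),s["ee_rot"].round(3))
T=np.linalg.inv(np.array(eyes.camera_params("wrist")["camera_from_world"]));print(T.round(2)[:3].tolist())
im,d,W=cloud("wrist");W=W.reshape(-1,3)
for z in((28,42),(128,142)):
    P=W[(abs(W[:,0]-498)<60)&(abs(W[:,1]+278)<60)&(W[:,2]>z[0])&(W[:,2]<z[1])]
    if len(P):print(len(P),cv2.minAreaRect(P[:,:2].astype(np.float32)),np.median(P[:,2]))
E
```

```text
[ 497.4 -279.2  211.6] [ 0.33   0.944 -0.001  0.002]
[[-0.78, 0.59, 0.19, 447.63], [0.62, 0.75, 0.24, -339.84], [-0.0, 0.3, -0.95, 353.0]]
1419 ((500.6003723144531, -281.8707275390625), (69.66981506347656, 44.017791748046875), 52.17462158203125) 36.776138528938475
984 ((500.3489074707031, -281.4625549316406), (28.284822463989258, 21.96701431274414), 52.15521240234375) 135.68094647495326
```

Emit:
play_rows([
  [2.2,-1.3,-25],
  [0,0,-35],
  [0,0,-30],
  [0,0,-18],
  [0,0,0],
], turn=[0.012,0,0,0,0])

```text
clock: 3.05
position: [500.4, -289.5, 110.1]
ee_rot: [0.328, 0.945, -0.002, 0.011]
contact_force: [-0.4, -0.0, 0.1]
gripper_width: 85.5
```

Emit:
play_rows([
  [0,0,0],
  [0,0,0],
  [0,0,0],
  [0,0,0],
  [0,0,0],
  [0,0,0],
  [0,0,0],
  [0,0,0],
], turn=[0,0,0,0,0,0,0,0], grip=-1)

```text
clock: 3.85
position: [502.0, -292.1, 115.9]
ee_rot: [0.329, 0.944, -0.003, 0.015]
contact_force: [-0.7, -0.2, 0.0]
gripper_width: 20.6
```

Emit:
play_rows([
  [0,0,0],
  [0,0,0],
  [0,0,0],
  [0,0,0],
], turn=[0,0,0,0], grip=1)

```text
clock: 4.25
position: [503.1, -292.4, 116.8]
ee_rot: [0.329, 0.944, -0.003, 0.016]
contact_force: [-0.2, 0.5, 0.3]
gripper_width: 77.2
```

```bash
python3 - <<'E'
from h import *
from scipy.spatial.transform import Rotation as Q
s=arm.read_state();print(s["position"].round(1),s["joints"].round(4),s["joint_vel"].round(3));print(Q.from_quat(s["ee_rot"]).as_matrix().round(4))
s=arm.read_state();print(s["position"].round(1))
E
```

```text
[ 503.1 -292.4  116.8] [-0.2438  0.4034 -0.2825  0.0113 -0.853  -0.4333] [ 0.001 -0.001  0.003  0.001  0.001 -0.001]
[[-0.7835  0.6207  0.0289]
 [ 0.6205  0.784  -0.0159]
 [-0.0325  0.0054 -0.9995]]
[ 503.1 -292.4  116.8]
```

```bash
cat >> h.py <<'E'
def mal(c,x,y,r=70,z0=0):
    im,d,W=cloud(c);W=W.reshape(-1,3)
    for z in((28,42),(126,142)):
        P=W[(abs(W[:,0]-x)<r)&(abs(W[:,1]-y)<r)&(W[:,2]>z[0]+z0)&(W[:,2]<z[1]+z0)]
        if len(P):print(c,len(P),cv2.minAreaRect(P[:,:2].astype(np.float32)),np.median(P[:,2]))
    return im
E
python3 - <<'E'
from h import *
im=mal("wrist",500,-285);cv2.imwrite("pics/w1.png",im[:,:,::-1]);mal("top",500,-285)
E
```

```text
wrist 2636 ((504.8734130859375, -285.8620300292969), (69.75249481201172, 44.06908416748047), 52.08966827392578) 34.633954784393055
wrist 3777 ((504.7755126953125, -288.3936767578125), (33.900264739990234, 104.74170684814453), 51.4784049987793) 133.68603271507402
top 6 ((488.5529479980469, -305.0397644042969), (14.149528503417969, 5.929548740386963), 55.72116470336914) 36.22607279749417
top 90 ((505.05548095703125, -284.0606994628906), (27.895057678222656, 21.389394760131836), 53.49382781982422) 134.97623841418465
```

View pics/w1.png

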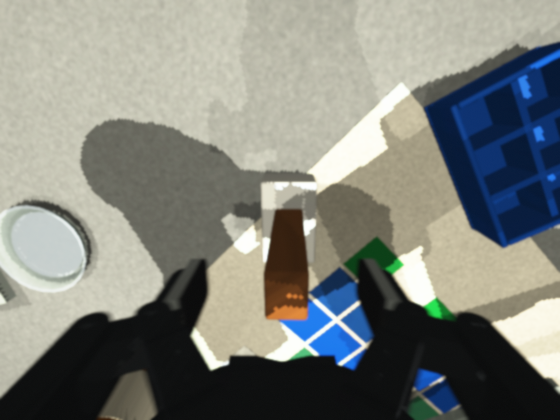

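Emit:
play_rows([
  [1,3.5,-4],
  [1,3.5,-4],
  [0,0,-4],
  [0,0,-4],
], turn=[0,0,0,0])

```text
clock: 4.75
position: [505.5, -284.7, 100.0]
ee_rot: [0.329, 0.944, -0.003, 0.017]
contact_force: [-0.6, -0.2, -0.3]
gripper_width: 85.0
```

Emit:
play_rows([
  [0,0,0],
  [0,0,0],
  [0,0,0],
  [0,0,0],
  [0,0,0],
  [0,0,0],
], turn=[0,0,0,0,0,0], grip=-1)

```text
clock: 5.35
position: [505.0, -284.7, 99.3]
ee_rot: [0.329, 0.944, -0.003, 0.016]
contact_force: [-0.3, -0.7, -1.7]
gripper_width: 21.4
```

Emit:
play_rows([
  [0,0,10],
  [0,0,12],
  [0,0,12],
  [0,0,12],
  [0,0,12],
  [0,0,8],
  [0,0,0],
], turn=[0,0,0,0,0,0,0])

```text
clock: 6.05
position: [504.1, -284.2, 171.1]
ee_rot: [0.329, 0.944, -0.002, 0.016]
contact_force: [-0.4, -0.2, -3.2]
gripper_width: 21.2
```

Emit:
play_rows([
  [-3,10,0],
  [-6,20,0],
  [-7,22,0],
  [-7,22,0],
  [-7,22,0],
  [-7,22,0],
  [-7,22,0],
  [-7,22,0],
  [-7,20,0],
  [-4,15,0],
  [-2,8,0],
  [0,0,0],
], turn=[0.04,0.05,0.05,0.05,0.05,0.05,0.05,0.05,0.05,0.03,0.02,0])

```text
clock: 7.25
position: [427.7, -67.1, 164.7]
ee_rot: [0.072, 0.997, 0.002, 0.008]
contact_force: [-1.0, 0.8, -2.8]
gripper_width: 21.2
```

```bash
python3 - <<'E'
from h import *
from scipy.spatial.transform import Rotation as Q
s=arm.read_state();p=s["position"];R=Q.from_quat(s["ee_rot"]).as_matrix();print(p.round(1),R.round(3).tolist(),torack(p[None]).round(1),np.rad2deg(np.arctan2(R[1,0],R[0,0])))
im,d,W=cloud("side");cv2.imwrite("pics/s1.png",cv2.resize(im[130:310,150:390,::-1],None,fx=3,fy=3,interpolation=cv2.INTER_CUBIC)[:540])
W=W.reshape(-1,3);P=torack(W[(abs(W[:,0]-p[0])<45)&(abs(W[:,1]-p[1])<60)&(W[:,2]>45)&(W[:,2]<112)])
print(len(P),np.percentile(P,[1,50,99],axis=0).round(1).tolist())
im,d,W=cloud("top");W=W.reshape(-1,3);P=torack(W[(abs(W[:,0]-p[0])<45)&(abs(W[:,1]-p[1])<60)&(W[:,2]>90)&(W[:,2]<112)])
print(len(P),np.percentile(P,[1,50,99],axis=0).round(1).tolist())
E
```

```text
[427.7 -67.1 164.7] [[-0.99, 0.143, 0.017], [0.143, 0.99, 0.002], [-0.017, 0.005, -1.0]] [[-162.1   72.6  164.7]] 171.78933902170613
359 [[-196.2, 47.9, 65.5], [-162.0, 57.6, 99.0], [-128.1, 94.1, 110.4]]Traceback (most recent call last):
  File "<stdin>", line 8, in <module>
    return _quantile_unchecked(
        a, q, axis, out, overwrite_input, method, keepdims, weights)
    return _ureduce(a,
                    func=_quantile_ureduce_func,
    ...<5 lines>...
                    overwrite_input=overwrite_input,
                    method=method)
    r = func(a, **kwargs)
    result = _quantile(arr,
                       quantiles=q,
    ...<2 lines>...
                       out=out,
                       weights=wgt)
    slices_having_nans = np.isnan(arr[-1, ...])
                                  ~~~^^^^^^^^^
IndexError: index -1 is out of bounds for axis 0 with size 0
```

View pics/s1.png

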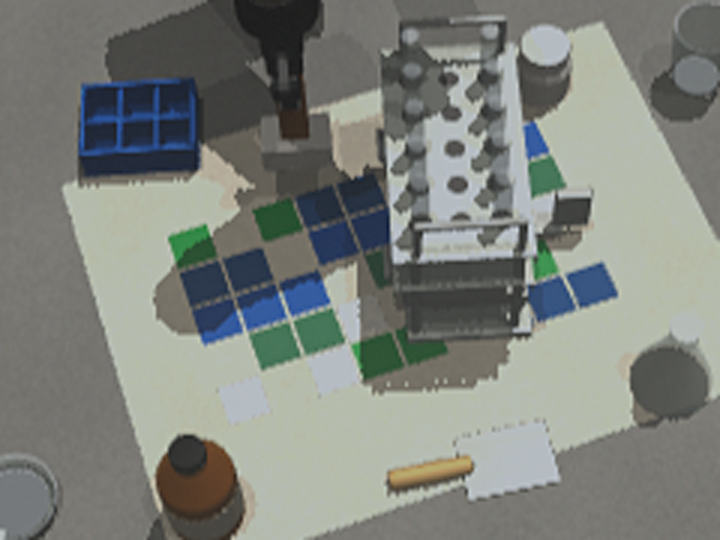

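Emit:
play_rows([
  [2.3,3.5,0],
  [3.6,7.5,0],
  [3.6,7.5,0],
  [1.3,8,0],
  [1.0,6,0],
  [0.5,3,0],
  [0,0,0],
], turn=[-0.013,-0.013,0,0,0,0,0])

```text
clock: 8.05
position: [442.4, -31.9, 164.1]
ee_rot: [0.089, 0.996, 0.001, 0.008]
contact_force: [-0.1, -0.6, -2.1]
gripper_width: 21.4
```

```bash
cat >> h.py <<'E'
from scipy.spatial.transform import Rotation as Q
def st():
    s=arm.read_state();p=s["position"];R=Q.from_quat(s["ee_rot"]).as_matrix()
    print("rack",torack(p[None]).round(1)[0],"yaw",np.rad2deg(np.arctan2(R[1,0],R[0,0])).round(1),"z",R[:,2].round(3),"F",(RM.T@s["contact_force"][:2]).round(1),"t",s["clock"])
    return s
def tray():
    im,d,W=cloud("top");W=torack(W.reshape(-1,3))
    P=W[(abs(W[:,1])<25)&(W[:,0]>75)&(W[:,0]<260)&(W[:,2]>68)&(W[:,2]<85)]
    if len(P):
        r=cv2.minAreaRect(P[:,:2].astype(np.float32));print("tab",np.round(r[0],1),np.round(r[1],1),round(r[2],1))
    for n,s in(("L",1),("R",-1)):
        P=W[(abs(W[:,1]-s*68)<15)&(W[:,0]>-95)&(W[:,0]<-40)&(W[:,2]>70)&(W[:,2]<92)]
        if len(P)>3:print(n,"lug",len(P),np.percentile(P[:,0],[5,50,95]).round(1))
    return im
E
python3 -c "
from h import *
st();tray()"
```

```text
rack [-125.    64.   164.1] yaw 169.8 z [ 0.017  0.001 -1.   ] F [-0.6  0. ] t 8.05
tab [111.7   0.3] [11.8 35.9] 89.8
R lug 44 [-80.6 -76.9 -73. ]
```

Emit:
play_rows([
  [-0.8,4.5,0.4],
  [-0.8,4.5,0.4],
  [0.7,4,0.2],
  [0,0,0],
], turn=[0,0,0,0])

```text
clock: 8.5
position: [439.8, -20.0, 165.3]
ee_rot: [0.089, 0.996, -0.001, 0.007]
contact_force: [0.7, -2.0, -3.0]
gripper_width: 21.4
```

```bash
python3 -c "
from h import *
st();tray()"
```

```text
rack [-113.7   68.5  165.3] yaw 169.8 z [ 0.013 -0.003 -1.   ] F [-1.9 -1. ] t 8.5
tab [111.9  -0.6] [12.2 35.9] 89.5
R lug 45 [-80.6 -77.  -73.1]
```

Emit:
play_rows([
  [0.5,3,0],
  [0.5,3,0],
  [0,0,0],
], turn=[0,0,0])

```text
clock: 8.85
position: [439.0, -16.6, 165.6]
ee_rot: [0.089, 0.996, -0.004, 0.004]
contact_force: [0.7, -2.8, -3.7]
gripper_width: 21.2
```

```bash
python3 -c "
from h import *
st();im=tray();cv2.imwrite('pics/t1.png',cv2.resize(im[170:290,180:340,::-1],None,fx=4.5,fy=4.5,interpolation=cv2.INTER_CUBIC))"
```

```text
rack [-110.4   69.9  165.6] yaw 169.8 z [ 0.008 -0.009 -1.   ] F [-2.6 -1.2] t 8.85
tab [113.3  -3.1] [12.1 36.1] 88.4
R lug 46 [-81.  -77.2 -73.1]
```

Emit:
play_rows([
  [1.0,3.2,0],
  [1.0,3.2,0],
  [0,0,0],
], turn=[0,0,0])

```text
clock: 9.2
position: [438.4, -12.6, 165.4]
ee_rot: [0.089, 0.996, -0.007, 0.001]
contact_force: [-0.2, -3.0, -2.8]
gripper_width: 20.9
```

```bash
python3 -c "
from h import *
st();im=tray()"
```

```text
rack [-106.6   71.1  165.4] yaw 169.7 z [ 0.001 -0.014 -1.   ] F [-3.  -0.3] t 9.2
tab [114.8  -4.6] [11.9 36.4] 86.9
R lug 46 [-81.  -77.2 -73.1]
```

Emit:
play_rows([
  [-1,-8,0],
  [-2,-10,0],
  [5,-6,0],
  [15,-2.6,0],
  [20,-3.4,0],
  [20,-3.4,0],
  [20,-3.4,0],
  [20,-3.4,0],
  [18,-3,0],
  [12,-2,0],
  [6,-1,0],
  [0,0,0],
], turn=[0,0,0,0,0,0,0,0,0,0,0,0])

```text
clock: 10.45
position: [582.7, -63.2, 163.7]
ee_rot: [0.092, 0.996, -0.001, 0.007]
contact_force: [-0.1, -1.3, -3.1]
gripper_width: 21.2
```

```bash
python3 -c "
from h import *
st();tray()"
```

```text
rack [-132.1  -79.6  163.7] yaw 169.4 z [ 0.013 -0.003 -1.   ] F [-1.3 -0.1] t 10.45
L lug 15 [-75.2 -74.  -72.8]
R lug 44 [-80.9 -77.2 -73.2]
```

Emit:
play_rows([
  [-3,4,0.5],
  [-4,5,0.5],
  [-3,4,0.5],
  [0.5,4,0],
  [0.7,4,0],
  [0.7,4,0],
  [0.7,4,0],
  [0,0,0],
], turn=[0.005,0.005,0.005,0,0,0,0,0])

```text
clock: 11.3
position: [570.7, -35.6, 167.8]
ee_rot: [0.083, 0.997, -0.005, 0.005]
contact_force: [0.1, -2.0, -2.8]
gripper_width: 21.5
```

```bash
python3 -c "
from h import *
st();tray()"
```

```text
rack [-107.   -63.2  167.8] yaw 170.5 z [ 0.01  -0.011 -1.   ] F [-2.  -0.4] t 11.3
L lug 15 [-75.1 -74.  -72.8]
R lug 28 [-77.7 -75.3 -72.9]
```

Emit:
play_rows([
  [0.2,-2,-2],
  [0.3,0,-1.2],
  [0,0,0],
], turn=[0,0,0])

```text
clock: 11.65
position: [571.4, -36.8, 164.1]
ee_rot: [0.083, 0.997, -0.004, 0.006]
contact_force: [0.1, -0.2, -1.9]
gripper_width: 21.3
```

```bash
sed -i 's/def tray():/def tray(cam="top"):/; s/im,d,W=cloud("top");W=torack/im,d,W=cloud(cam);W=torack/' h.py; python3 -c "
from h import *
st();tray();im=tray('side');cv2.imwrite('pics/s2.png',cv2.resize(im[130:290,220:380,::-1],None,fx=3.7,fy=3.7,interpolation=cv2.INTER_CUBIC))"
```

```text
rack [-108.1  -64.1  164.1] yaw 170.5 z [ 0.01  -0.009 -1.   ] F [-0.1 -0.1] t 11.65
L lug 15 [-75.2 -74.  -72.7]
R lug 32 [-78.5 -75.8 -72.9]
tab [113.7  -4.5] [16.3 36.3] 86.9
R lug 21 [-86.3 -77.4 -74.3]
```

View pics/s2.png

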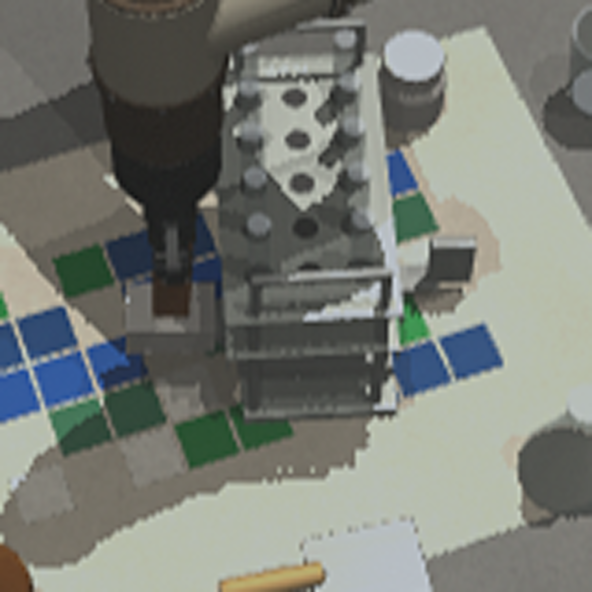

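Emit:
play_rows([
  [0.6,3.5,0],
  [0.6,3.5,0],
  [0.6,3.5,0],
  [0.6,3.5,0],
  [0,0,0],
], turn=[0,0,0,0,0])

```text
clock: 12.25
position: [574.3, -28.6, 166.3]
ee_rot: [0.083, 0.996, -0.01, 0.006]
contact_force: [0.8, -3.5, -3.6]
gripper_width: 21.5
```

```bash
python3 -c "
from h import *
st();tray();im=tray('side')"
```

```text
rack [-99.5 -65.5 166.3] yaw 170.5 z [ 0.009 -0.021 -1.   ] F [-3.3 -1.4] t 12.25
L lug 15 [-74.9 -74.  -72.7]
R lug 6 [-73.7 -73.3 -72.8]
tab [115.8  -0.3] [17.1 33.4] 86.4
R lug 8 [-75.2 -74.7 -74.2]
```

Emit:
play_rows([
  [0.6,3.5,-0.5],
  [0.6,3.5,-0.5],
  [0.6,3.5,-0.5],
  [0,0,0],
], turn=[0,0,0,0])

```text
clock: 12.75
position: [575.9, -21.4, 166.7]
ee_rot: [0.083, 0.996, -0.013, 0.005]
contact_force: [0.7, -1.9, -3.5]
gripper_width: 21.2
```

```bash
python3 -c "
from h import *
st();tray();im=tray('side');cv2.imwrite('pics/s3.png',cv2.resize(im[130:290,220:380,::-1],None,fx=3.7,fy=3.7,interpolation=cv2.INTER_CUBIC))"
```

```text
rack [-92.1 -65.9 166.7] yaw 170.5 z [ 0.008 -0.027 -1.   ] F [-1.8 -1. ] t 12.75
L lug 16 [-75.  -74.  -72.7]
tab [115.2  -0. ] [35.1 16.1] 3.7
```

View pics/s3.png

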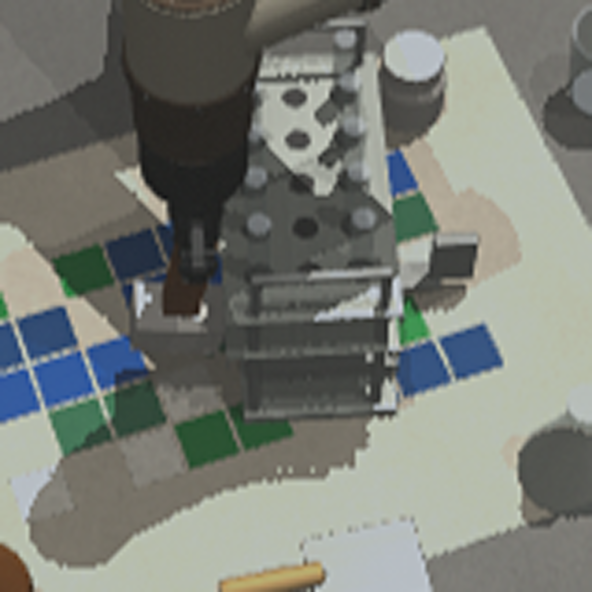

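Emit:
play_rows([
  [-1,-6,0],
  [-1.5,-9,0],
  [-1.5,-9,2],
  [-0.5,-3,10],
  [0,0,10],
  [0,0,8],
  [0,0,4],
  [0,0,0],
], turn=[0,0,0,0,0,0,0,0])

```text
clock: 13.65
position: [572.3, -47.9, 204.5]
ee_rot: [0.083, 0.996, -0.01, 0.008]
contact_force: [-0.2, 0.1, -3.6]
gripper_width: 21.6
```

```bash
cat >> h.py <<'E'
def lean(cams=("side","top")):
    s=st();c=torack(s["position"][None])[0]
    for cam in cams:
        im,d,W=cloud(cam);W=torack(W.reshape(-1,3))
        P=W[(abs(W[:,1]-c[1])<21)&(abs(W[:,0]-c[0])<90)&(W[:,2]<c[2]-8)&(W[:,2]>c[2]-130)&(W[:,2]>8)]
        for z in range(-130,-8,12):
            S=P[(P[:,2]-c[2]>=z)&(P[:,2]-c[2]<z+12)]
            if len(S)>2:print(cam,z+6,len(S),np.percentile(S[:,0]-c[0],[3,97]).round(0),end="; ")
        print()
    return im
E
python3 -c "
from h import *
im=lean();print(arm.read_state()['joints'].round(3));tray();tray('side')"
```

```text
rack [-118.9  -66.8  204.5] yaw 170.4 z [ 0.014 -0.021 -1.   ] F [0.  0.2] t 13.65
side -124 14 [41. 45.]; side -100 5 [-37.   9.]; side -88 21 [-55.  26.]; side -76 32 [-54.  17.]; side -64 176 [-46.  18.]; side -52 69 [-49.  -2.]; side -40 138 [-25.  88.]; side -28 37 [-22.  79.]; side -16 42 [-22.  76.]; side -4 3 [-6. 70.]; 
top -124 26 [42. 46.]; top -88 19 [-54.  47.]; top -76 12 [-53.  20.]; top -64 149 [-50.  19.]; top -52 115 [-48. -23.]; top -40 262 [-16.  88.]; top -28 19 [-23.  84.]; top -16 13 [-21.  78.]; 
[ 0.211  0.313 -0.183  0.026 -1.067 -0.391]
L lug 16 [-75.  -74.1 -72.7]
R lug 20 [-76.3 -74.7 -72.8]
tab [115.3  -0.6] [15.2 33.1] 85.4
L lug 4 [-76.3 -75.2 -74.2]
R lug 14 [-77.6 -75.9 -74.2]
```

Emit:
play_rows([
  [0,0,10],
  [0,0,14],
  [0,0,14],
  [0,0,8],
  [1.5,9,0],
  [1.5,9,0],
  [0.7,4.5,0],
  [0.7,4.5,0],
  [0.7,4.5,0],
  [0.7,4.5,0],
  [0.7,4.5,0],
  [0,0,0],
], turn=[0,0,0,0,0,0,0,0,0,0,0,0])

```text
clock: 15.05
position: [576.2, -10.1, 250.2]
ee_rot: [0.083, 0.996, -0.019, 0.002]
contact_force: [0.9, -0.7, -2.1]
gripper_width: 21.2
```

```bash
python3 -c "
from h import *
im=lean()"
```

```text
rack [-80.9 -64.3 250.2] yaw 170.5 z [ 0.    -0.037 -0.999] F [-0.5 -1. ] t 15.05
side -100 7 [-14.   2.]; side -88 223 [-29.  88.]; side -76 102 [-63.  84.]; side -64 151 [-59.  27.]; side -52 139 [-58.  32.]; side -40 46 [-34.  40.]; side -28 49 [-29.  41.]; side -16 69 [-27.  41.]; side -4 8 [-24.  38.]; 
top -88 377 [23. 89.]; top -76 132 [-63.  86.]; top -64 88 [-60.  37.]; top -52 266 [-56.  -9.]; top -40 38 [-32.  40.]; top -28 34 [-29.  40.]; top -16 37 [-26.  42.]; top -4 12 [-23.  41.];
```

Emit:
play_rows([
  [0.6,4.5,0],
  [0.6,4.5,0],
  [0.6,4.5,0],
  [0.6,4.5,0],
  [0.6,4.5,0],
  [0,0,0],
], turn=[0,0,0,0,0,0])

```text
clock: 15.75
position: [578.5, 5.6, 250.3]
ee_rot: [0.084, 0.996, -0.026, -0.0]
contact_force: [0.2, -2.1, -0.7]
gripper_width: 21.4
```

```bash
python3 -c "
from h import *
im=lean(('top','side'));cv2.imwrite('pics/s4.png',cv2.resize(im[100:280,200:380,::-1],None,fx=3.3,fy=3.3,interpolation=cv2.INTER_CUBIC))"
```

```text
rack [-65.  -63.9 250.3] yaw 170.4 z [-0.004 -0.052 -0.999] F [-2.  -0.5] t 15.75
top -88 426 [33. 86.]; top -76 102 [-79.  89.]; top -64 110 [-78.  87.]; top -52 233 [-72. -15.]; top -40 160 [-67.  86.]; top -28 58 [-40.  88.]; top -16 58 [-35.  90.]; top -4 19 [-30.  90.]; 
side -100 6 [-35. -17.]; side -88 250 [-29.  86.]; side -76 125 [-78.  86.]; side -64 117 [-78.  87.]; side -52 135 [-72.  22.]; side -40 103 [-69.  87.]; side -28 66 [-38.  90.]; side -16 69 [-33.  89.]; side -4 12 [-29.  66.];
```

View pics/s4.png

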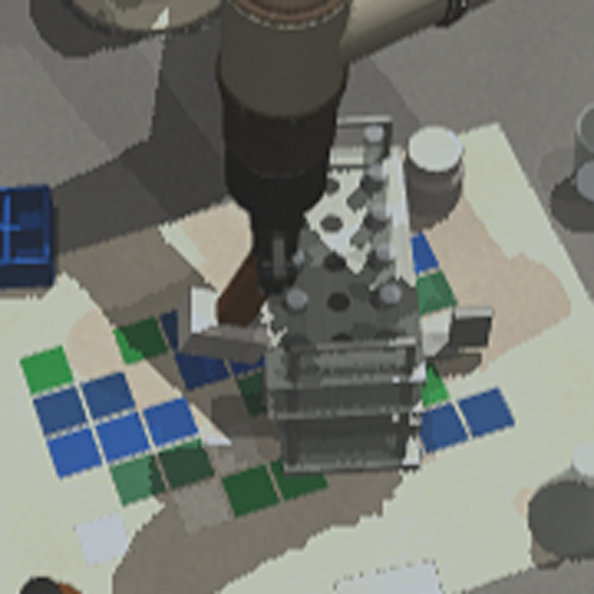

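Emit:
play_rows([
  [-1,-6,0],
  [-2,-12,0],
  [-2,-14,0],
  [-2,-14,0],
  [-2,-14,0],
  [-2,-14,0],
  [-2,-14,0],
  [-2,-14,0],
  [-2,-12,0],
  [-1,-6,0],
  [0,0,0],
  [0,0,0],
], turn=[0,0.05,0.1,0.14,0.14,0.14,0.14,0.14,0.14,0.14,0.14,0.14])

```text
clock: 17.05
position: [556.7, -109.8, 243.8]
ee_rot: [-0.604, 0.797, -0.007, 0.014]
contact_force: [0.6, 0.4, -2.0]
gripper_width: 21.7
```

Emit:
play_rows([
  [0,0,0],
  [0,0,0],
  [0,0,0],
  [0,0,0],
  [0,0,0],
  [0,0,0],
  [0,0,0],
  [0,0,0],
  [0,0,0],
  [0,0,0],
  [0,0,0],
  [0,0,0],
], turn=[0.14,0.14,0.14,0.14,0.14,0.14,0.14,0.14,0.14,0.14,0.1,0])

```text
clock: 18.25
position: [554.1, -102.0, 237.7]
ee_rot: [0.99, -0.14, -0.013, -0.021]
contact_force: [-0.1, 0.3, -2.8]
gripper_width: 20.8
```

```bash
python3 -c "
from h import *
im=lean();print(arm.read_state()['joints'].round(3));tray();tray('side')"
```

```text
rack [-175.3  -57.9  237.7] yaw -16.1 z [-0.02   0.046 -0.999] F [0.3 0.2] t 18.25
side -100 7 [12. 26.]; side -88 17 [ 6. 59.]; side -76 42 [ 1. 78.]; side -64 83 [ 1. 76.]; side -52 137 [19. 70.]; side -40 68 [12. 66.]; side -28 38 [ 7. 37.]; side -16 39 [ 5. 32.]; side -4 8 [ 8. 27.]; 
top -88 4 [44. 54.]; top -76 39 [ 9. 79.]; top -64 139 [ 5. 76.]; top -52 233 [29. 71.]; top -40 131 [20. 67.]; top -28 46 [12. 39.]; top -16 46 [13. 34.]; top -4 10 [12. 29.]; 
[ 0.079  0.29  -0.097 -0.05  -1.2    2.798]
tab [117.   -0.7] [12.1 35.9] 89.6
tab [115.3  -1.3] [16.7 33.3] 86.7
L lug 4 [-76.3 -75.2 -74.2]
R lug 14 [-77.6 -75.3 -74.2]
```

Emit:
play_rows([
  [1.2,-1,-10],
  [1.2,-1,-10],
  [1.2,-1,-10],
  [1.2,0,-10],
  [1.2,0,-10],
  [1.2,0,-10],
  [1.2,0,-10],
  [1.2,0,-10],
  [0,0,-10],
  [0,0,-8],
  [0,0,-4],
  [0,0,0],
], turn=[0.03,0.03,0.03,0.02,0,0,0,0,0,0,0,0])

```text
clock: 19.65
position: [564.7, -105.1, 130.0]
ee_rot: [0.996, -0.088, -0.012, -0.021]
contact_force: [0.0, 0.2, -2.1]
gripper_width: 21.0
```

```bash
python3 -c "
from h import *
im=lean(('top','side'));T=np.linalg.inv(np.array(eyes.camera_params('wrist')['camera_from_world']));print('cam',torack(T[None,:3,3]).round(1));print(arm.read_state()['joints'].round(3))
cv2.imwrite('pics/s5.png',cv2.resize(im[100:280,200:380,::-1],None,fx=3.3,fy=3.3,interpolation=cv2.INTER_CUBIC))"
```

```text
rack [-176.5  -68.9  130. ] yaw -10.1 z [-0.021  0.044 -0.999] F [0.2 0. ] t 19.65
top -76 13 [29. 78.]; top -64 84 [ 3. 76.]; top -52 180 [25. 71.]; top -40 107 [18. 66.]; top -28 32 [16. 38.]; top -16 35 [11. 34.]; top -4 6 [28. 30.]; 
side -124 8 [-63.  68.]; side -100 5 [14. 32.]; side -88 29 [11. 60.]; side -76 59 [ 1. 76.]; side -64 99 [ 2. 75.]; side -52 118 [23. 70.]; side -40 70 [15. 65.]; side -28 25 [13. 37.]; side -16 35 [ 8. 32.]; side -4 9 [15. 31.]; 
cam [[-104.6  -73.1  275.3]]
[ 0.073  0.404 -0.214 -0.055 -0.969  2.924]
```

View pics/s5.png

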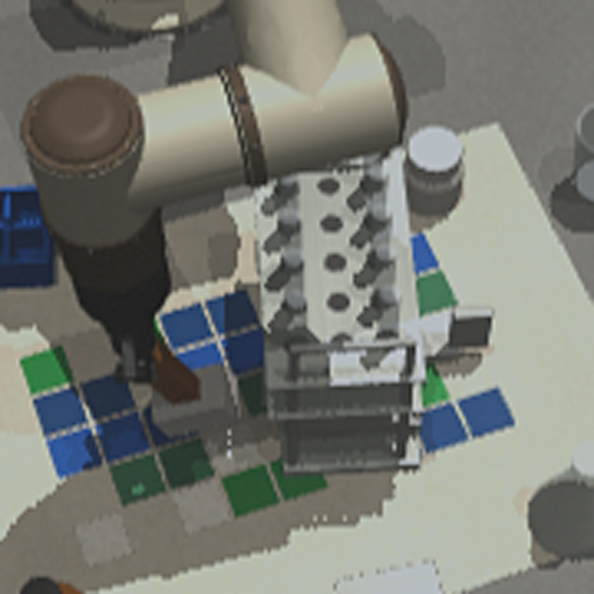

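Emit:
play_rows([
  [0.8,5,-1],
  [1.2,7,-1],
  [1.2,7,-1],
  [0.8,5,-1],
  [0.6,3.5,0],
  [0.6,3.5,0],
  [0,0,0],
], turn=[0,0,0,0,0,0,0])

```text
clock: 20.45
position: [571.6, -72.1, 128.5]
ee_rot: [0.996, -0.087, -0.01, -0.02]
contact_force: [0.4, -2.6, -4.6]
gripper_width: 21.3
```

```bash
python3 -c "
from h import *
st();tray();tray('side')"
```

```text
rack [-142.8  -70.2  128.5] yaw -10.0 z [-0.017  0.042 -0.999] F [-2.5 -0.8] t 20.45
tab [120.5  -0.8] [28.3 12. ] 0.7
R lug 118 [-93.8 -84.1 -74. ]
tab [115.2  -1.1] [34.2 14.7] 3.2
L lug 4 [-76.3 -75.3 -74.3]
R lug 65 [-94.4 -83.5 -74.7]
```

Emit:
play_rows([
  [0.6,3.5,-0.5],
  [0.6,3.5,-0.5],
  [0,0,0],
], turn=[0,0,0])

```text
clock: 20.85
position: [572.5, -69.2, 127.7]
ee_rot: [0.996, -0.088, -0.011, -0.017]
contact_force: [0.2, -2.3, -5.8]
gripper_width: 21.6
```

```bash
python3 -c "
from h import *
lean();tray();tray('side')"
```

```text
rack [-139.8  -70.6  127.7] yaw -10.0 z [-0.018  0.036 -0.999] F [-2.2 -0.6] t 20.85
side -124 5 [-56.  81.]; side -112 8 [-24.  81.]; side -100 7 [ 7. 81.]; side -88 27 [10. 52.]; side -76 46 [-0. 67.]; side -64 81 [ 0. 60.]; side -52 119 [18. 65.]; side -40 55 [13. 64.]; side -28 30 [ 8. 35.]; side -16 32 [ 5. 66.]; 
top -64 45 [ 6. 31.]; top -52 177 [28. 66.]; top -40 66 [21. 65.]; top -28 36 [10. 39.]; top -16 43 [14. 67.]; top -4 6 [15. 29.]; 
tab [124.7   1.3] [23.1 11.9] 0.1
L lug 14 [-75.  -74.1 -72.7]
R lug 117 [-93.9 -83.9 -74.1]
tab [117.5   0.3] [35.8 16.3] 10.3
L lug 6 [-76.4 -75.3 -74.2]
R lug 69 [-92.4 -83.5 -74.7]
```

Emit:
play_rows([
  [0.5,3.5,-0.5],
  [0.5,3.5,-0.5],
  [0,0,0],
], turn=[0,0,0])

```text
clock: 21.35
position: [573.7, -64.4, 127.8]
ee_rot: [0.996, -0.087, -0.01, -0.016]
contact_force: [0.4, -4.0, -5.4]
gripper_width: 21.4
```

```bash
python3 -c "
from h import *
lean(('side',));tray();tray('side')"
```

```text
rack [-134.9  -71.   127.8] yaw -10.0 z [-0.018  0.033 -0.999] F [-3.9 -1. ] t 21.35
side -124 8 [-20.  77.]; side -112 15 [-9. 89.]; side -100 10 [ 9. 88.]; side -88 28 [ 5. 59.]; side -76 50 [-2. 69.]; side -64 86 [-2. 54.]; side -52 108 [14. 60.]; side -40 48 [ 9. 60.]; side -28 29 [ 6. 41.]; side -16 25 [ 8. 68.]; side -4 5 [14. 27.]; 
tab [129.1   3.4] [16.9 11.4] 1.7
L lug 16 [-75.  -74.1 -72.8]
R lug 117 [-94.  -83.8 -74.1]
tab [117.7   2.5] [36.3 17.8] 1.0
L lug 6 [-76.4 -76.  -74.2]
R lug 65 [-94.4 -83.8 -74.7]
```

Emit:
play_rows([
  [0.5,3.5,-0.5],
  [0,0,0],
  [-1.5,-9,0],
  [-2,-12,0],
  [-1,-8,0],
  [0,0,0],
], turn=[0,0,0,0,0,0])

```text
clock: 22.1
position: [570.6, -90.5, 128.5]
ee_rot: [0.996, -0.087, -0.008, -0.017]
contact_force: [-0.7, 0.6, -1.5]
gripper_width: 21.2
```

```bash
python3 -c "
from h import *
lean(('side','top'));tray();tray('side')"
```

```text
rack [-161.1  -72.3  128.5] yaw -10.0 z [-0.014  0.036 -0.999] F [0.5 0.8] t 22.1
side -124 8 [-84.  76.]; side -100 6 [ 8. 22.]; side -88 24 [ 4. 54.]; side -76 66 [-2. 72.]; side -64 106 [-2. 69.]; side -52 130 [17. 65.]; side -40 44 [ 9. 62.]; side -28 31 [ 3. 35.]; side -16 26 [ 7. 45.]; side -4 4 [12. 28.]; 
top -76 18 [71. 74.]; top -64 81 [ 3. 71.]; top -52 212 [29. 66.]; top -40 48 [13. 61.]; top -28 31 [10. 36.]; top -16 38 [13. 89.]; top -4 5 [12. 27.]; 
tab [119.8   4.3] [36.3 12. ] 2.0
R lug 7 [-94.9 -94.3 -93.4]
tab [118.6   4.4] [33.6 15.5] 0.7
L lug 5 [-76.4 -76.1 -74.2]
```

Emit:
play_rows([
  [-6,1,0],
  [-12,2,0],
  [-16,2.8,0],
  [-17,2.8,0],
  [-17,2.8,0],
  [-17,2.8,0],
  [-17,2.8,0],
  [-14,2.4,0],
  [-10,1.6,0],
  [-5,0.8,0],
  [0,0,0],
], turn=[0,0,0,0,0,0,0,0,0,0,0])

```text
clock: 23.4
position: [425.8, -64.4, 128.4]
ee_rot: [0.996, -0.085, -0.01, -0.018]
contact_force: [-0.2, 0.2, -3.2]
gripper_width: 21.0
```

```bash
python3 -c "
from h import *
lean(('side','top'));tray()"
```

```text
rack [-159.8   74.8  128.4] yaw -9.7 z [-0.016  0.037 -0.999] F [0.2 0.3] t 23.4
side -124 8 [-57.  52.]; side -100 9 [ 7. 29.]; side -88 34 [ 2. 57.]; side -76 60 [-3. 71.]; side -64 101 [-3. 68.]; side -52 127 [19. 83.]; side -40 42 [ 8. 60.]; side -28 27 [ 5. 33.]; side -16 27 [ 3. 30.]; 

tab [119.9   4.2] [36.  11.6] 1.8
```

Emit:
play_rows([
  [2,4,-0.5],
  [2.5,5,-0.5],
  [2.5,4,-0.5],
  [0.6,3.5,-0.3],
  [0.6,3.5,-0.3],
  [0.6,3.5,-0.3],
  [0.6,3.5,-0.3],
  [0,0,0],
], turn=[0,0,0,0,0,0,0,0])

```text
clock: 24.35
position: [436.7, -37.8, 124.0]
ee_rot: [0.996, -0.084, -0.013, -0.014]
contact_force: [0.6, -1.9, -5.1]
gripper_width: 21.4
```

```bash
python3 -c "
from h import *
lean(('side',));tray()"
```

```text
rack [-131.8   68.5  124. ] yaw -9.7 z [-0.023  0.031 -0.999] F [-1.7 -0.9] t 24.35
side -112 5 [-82.  -7.]; side -100 7 [ 7. 18.]; side -88 29 [ 3. 51.]; side -76 45 [-4. 55.]; side -64 86 [-4. 55.]; side -52 97 [18. 57.]; side -40 32 [ 7. 53.]; side -28 29 [ 4. 34.]; side -16 30 [ 4. 29.]; side -4 3 [ 3. 26.]; 
tab [121.8   0.8] [12.3 35.9] 90.0
```

Emit:
play_rows([
  [0.6,3.5,0.3],
  [0.6,3.5,0.3],
  [0.6,3.5,0.3],
  [0,0,0],
], turn=[0,0,0,0])

```text
clock: 24.85
position: [434.4, -30.2, 124.2]
ee_rot: [0.996, -0.085, -0.018, -0.011]
contact_force: [0.8, -3.0, -4.3]
gripper_width: 21.3
```

```bash
python3 -c "
from h import *
lean(('side',));tray()"
```

```text
rack [-124.6   72.1  124.2] yaw -9.8 z [-0.034  0.025 -0.999] F [-2.8 -1.3] t 24.85
side -112 5 [-76.   9.]; side -100 9 [ 6. 36.]; side -88 24 [ 2. 44.]; side -76 45 [-5. 50.]; side -64 91 [-4. 45.]; side -52 65 [14. 50.]; side -40 27 [ 8. 36.]; side -28 30 [ 6. 33.]; side -16 26 [ 3. 28.]; side -4 3 [14. 25.]; 
tab [124.5  -3.9] [12.3 36.1] 86.3
```

Emit:
play_rows([
  [-1.2,-7,0.5],
  [-2,-12,0.5],
  [-1.2,-8,0.5],
  [0,0,0],
], turn=[0,0,0,0])

```text
clock: 25.35
position: [431.8, -57.8, 126.8]
ee_rot: [0.996, -0.085, -0.015, -0.013]
contact_force: [0.5, -0.5, -1.9]
gripper_width: 21.2
```

```bash
python3 -c "
from h import *
lean(('side',));tray()"
```

```text
rack [-152.2   70.1  126.8] yaw -9.7 z [-0.028  0.029 -0.999] F [-0.4 -0.5] t 25.35
side -112 6 [-60.  57.]; side -100 6 [ 3. 17.]; side -88 34 [ 3. 68.]; side -76 65 [-5. 71.]; side -64 109 [-2. 67.]; side -52 115 [14. 64.]; side -40 42 [ 7. 61.]; side -28 27 [ 4. 34.]; side -16 26 [ 2. 29.]; side -4 3 [12. 26.]; 
tab [124.2  -4.1] [12.1 34.8] 87.8
```

Emit:
play_rows([
  [6,-2,0],
  [12,-3,0],
  [16,-2.8,0],
  [17,-2.8,0],
  [17,-2.8,0],
  [17,-2.8,0],
  [17,-2.8,0],
  [14,-2.4,0],
  [10,-1.6,0],
  [4,-0.8,0],
  [0,0,0],
], turn=[0,0,0,0,0,0,0,0,0,0,0])

```text
clock: 26.55
position: [576.3, -82.4, 124.3]
ee_rot: [0.996, -0.083, -0.014, -0.013]
contact_force: [0.9, -1.0, -3.1]
gripper_width: 21.6
```

```bash
python3 -c "
from h import *
lean(('side',));tray()"
```

```text
rack [-152.2  -76.5  124.3] yaw -9.5 z [-0.025  0.028 -0.999] F [-0.8 -1.1] t 26.55
side -112 12 [-85.  90.]; side -100 6 [ 7. 21.]; side -88 30 [ 4. 62.]; side -76 69 [-3. 71.]; side -64 113 [-2. 68.]; side -52 125 [19. 63.]; side -40 37 [11. 60.]; side -28 25 [ 8. 33.]; side -16 28 [ 4. 86.]; side -4 4 [16. 27.]; 
tab [124.6  -4.1] [12.  35.7] 88.8
R lug 38 [-94.5 -91.6 -88.4]
```

Emit:
play_rows([
  [-1.5,5,0.5],
  [-1.5,5,0.5],
  [-1.5,4,0.5],
  [0,3.5,0],
  [0.5,3.5,0],
  [0.5,3.5,0],
  [0.5,3.5,0],
  [0,0,0],
], turn=[0,0,0,0,0,0,0,0])

```text
clock: 27.45
position: [570.2, -56.4, 127.6]
ee_rot: [0.996, -0.083, -0.014, -0.009]
contact_force: [0.8, -3.7, -5.7]
gripper_width: 21.3
```

```bash
python3 -c "
from h import *
lean(('side',));tray();tray('side')"
```

```text
rack [-127.6  -66.1  127.6] yaw -9.5 z [-0.027  0.02  -0.999] F [-3.5 -1.4] t 27.45
side -124 7 [-50.  62.]; side -112 18 [24. 89.]; side -100 15 [ 7. 89.]; side -88 28 [ 1. 81.]; side -76 52 [-3. 50.]; side -64 82 [-5. 48.]; side -52 98 [18. 53.]; side -40 26 [ 9. 39.]; side -28 32 [ 4. 34.]; side -16 25 [ 1. 36.]; side -4 3 [20. 26.]; 
tab [140.9  -1.5] [4.7 9.3] 14.2
R lug 103 [-91.5 -82.3 -73.7]
tab [125.8  -1.6] [36.9 16.9] 1.0
R lug 66 [-93.6 -84.8 -74.7]
```

Emit:
play_rows([
  [0.7,3.5,-0.5],
  [0.7,3.5,-0.5],
  [0.7,3.5,-0.5],
  [0,0,0],
], turn=[0,0,0,0])

```text
clock: 28.0
position: [573.7, -50.7, 128.1]
ee_rot: [0.997, -0.082, -0.013, -0.005]
contact_force: [-0.2, -3.0, -5.7]
gripper_width: 21.1
```

```bash
python3 -c "
from h import *
lean(('side',));tray('side');T=np.linalg.inv(np.array(eyes.camera_params('wrist')['camera_from_world']));print('cam',torack(T[None,:3,3]).round(1))"
```

```text
rack [-121.3  -68.7  128.1] yaw -9.4 z [-0.024  0.012 -1.   ] F [-3.  -0.3] t 28.0
side -124 16 [-82.  85.]; side -112 26 [-44.  88.]; side -100 16 [ 4. 89.]; side -88 29 [ 0. 81.]; side -76 48 [-4. 70.]; side -64 89 [-5. 42.]; side -52 69 [14. 47.]; side -40 25 [ 6. 36.]; side -28 28 [ 6. 33.]; side -16 28 [ 4. 34.]; 
tab [127.9   2.3] [16.3 34.6] 88.4
R lug 47 [-92.2 -83.  -74.5]
cam [[-44.7 -71.3 270.1]]
```

Emit:
play_rows([
  [0.6,3.5,-0.5],
  [0,0,0],
  [-1.5,-8,0],
  [-2,-12,0],
  [-1.5,-9,0],
  [0,0,0],
], turn=[0,0,0,0,0,0])

```text
clock: 28.7
position: [569.6, -77.3, 128.6]
ee_rot: [0.997, -0.082, -0.011, -0.006]
contact_force: [0.4, 0.1, -2.8]
gripper_width: 21.5
```

```bash
python3 -c "
from h import *
lean(('side',));tray();tray('side')"
```

```text
rack [-148.3  -69.   128.6] yaw -9.4 z [-0.022  0.014 -1.   ] F [ 0.2 -0.4] t 28.7
side -124 7 [-51.  89.]; side -112 6 [86. 90.]; side -100 8 [ 7. 37.]; side -88 31 [ 4. 69.]; side -76 64 [-4. 70.]; side -64 116 [-3. 67.]; side -52 127 [18. 62.]; side -40 32 [10. 59.]; side -28 30 [ 5. 34.]; side -16 31 [ 2. 34.]; side -4 5 [12. 26.]; 
tab [130.7   5.2] [36.5 12.4] 3.3
R lug 62 [-94.3 -89.1 -83.7]
tab [128.3   4.7] [35.3 19.7] 15.4
R lug 36 [-94.7 -89.2 -83.3]
```

Emit:
play_rows([
  [-6,1,0],
  [-12,2,0],
  [-16,2.8,0],
  [-17,2.8,0],
  [-17,2.8,0],
  [-17,2.8,0],
  [-17,2.8,0],
  [-14,2.4,0],
  [-8,1.6,0],
  [-2,0.8,0],
  [0,0,0],
], turn=[0,0,0,0,0,0,0,0,0,0,0])

```text
clock: 29.95
position: [430.9, -51.2, 128.8]
ee_rot: [0.997, -0.08, -0.012, -0.007]
contact_force: [0.7, -1.2, -2.2]
gripper_width: 21.4
```

Emit:
play_rows([
  [1.3,5,0],
  [1.3,5,0],
  [1,4,0],
  [0.7,3.5,0],
  [0.6,3.5,0],
  [0.6,3.5,0],
  [0,0,0],
], turn=[0,0,0,0,0,0,0])

```text
clock: 30.65
position: [436.3, -27.4, 127.9]
ee_rot: [0.997, -0.079, -0.016, -0.003]
contact_force: [0.6, -1.0, -4.1]
gripper_width: 21.2
```

```bash
python3 -c "
from h import *
lean(('side',));tray();tray('side')"
```

```text
rack [-121.6   70.8  127.9] yaw -9.0 z [-0.031  0.008 -0.999] F [-0.9 -0.7] t 30.65
side -124 6 [-74.  16.]; side -100 9 [ 3. 28.]; side -88 25 [ 2. 46.]; side -76 40 [-5. 43.]; side -64 91 [-5. 46.]; side -52 56 [14. 46.]; side -40 30 [ 8. 46.]; side -28 24 [ 3. 32.]; side -16 30 [ 0. 28.]; side -4 6 [11. 25.]; 
tab [132.3   1.6] [35.7 12.2] 1.7
tab [129.9   1.6] [33.2 17. ] 17.4
L lug 45 [-92.1 -83.2 -76.2]
```

Emit:
play_rows([
  [0.7,3.5,0],
  [0,0,0],
  [-1.5,-8,0],
  [-2.5,-14,0],
  [-3,-18,4],
  [-3,-18,4],
  [-2,-14,0],
  [0,0,0],
], turn=[0,0,0,0,0,0,0,0])

```text
clock: 31.6
position: [427.4, -97.4, 137.5]
ee_rot: [0.997, -0.079, -0.011, -0.006]
contact_force: [-0.1, -0.3, -2.8]
gripper_width: 21.3
```

```bash
python3 -c "
from h import *
lean(('side','top'));im=tray();cv2.imwrite('pics/t6.png',cv2.resize(im[140:300,150:350,::-1],None,fx=3.6,fy=3.6,interpolation=cv2.INTER_CUBIC))"
```

```text
rack [-192.1   67.7  137.5] yaw -9.0 z [-0.021  0.014 -1.   ] F [-0.3  0. ] t 31.6
side -124 9 [-81.  72.]; side -100 7 [ 6. 33.]; side -88 32 [ 3. 62.]; side -76 55 [-3. 69.]; side -64 115 [-4. 66.]; side -52 121 [18. 62.]; side -40 32 [ 8. 59.]; side -28 27 [ 5. 33.]; side -16 29 [ 3. 30.]; side -4 7 [10. 25.]; 

tab [132.7   0.2] [11.9 35.7] 89.8
```

View pics/t6.png

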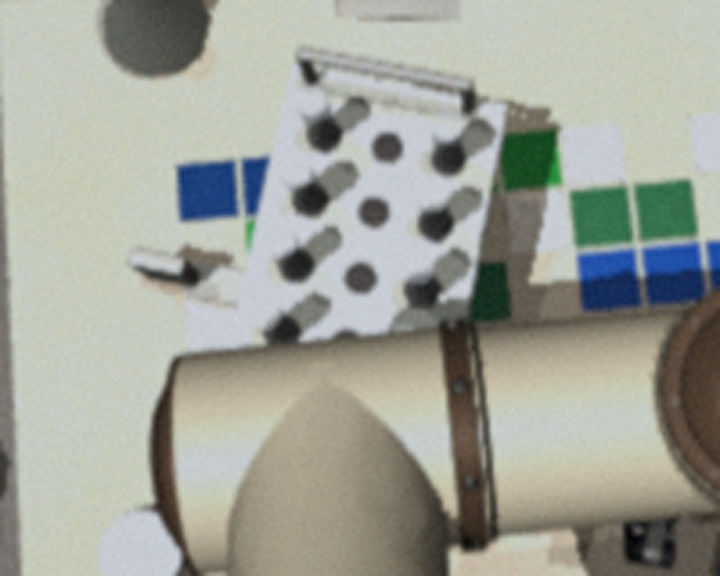

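Emit:
play_rows([
  [4,-8,0],
  [8,-14,0],
  [8,-15,0],
  [8,-15,0],
  [8,-15,0],
  [8,-15,0],
  [8,-14,-3],
  [6,-8,-8],
  [0,0,-8],
  [0,0,-5],
  [0,0,0],
], turn=[0,0,0,0,0,0,0,0,0,0,0])

```text
clock: 32.85
position: [491.3, -202.3, 109.5]
ee_rot: [0.997, -0.074, -0.011, -0.006]
contact_force: [0.4, 0.1, -3.1]
gripper_width: 21.3
```

Emit:
play_rows([
  [0,0,-3],
  [0,0,-3],
  [0,0,-2],
], turn=[0,0,0])

```text
clock: 33.15
position: [491.3, -201.8, 103.6]
ee_rot: [0.997, -0.072, -0.011, -0.005]
contact_force: [-4.3, 1.5, 14.4]
gripper_width: 21.4
```

Emit:
play_rows([
  [0.6,4,0],
  [0.8,5,-0.5],
  [0.8,5,-0.5],
  [0.8,5,-0.5],
  [0.8,5,-0.5],
  [0,0,0],
], turn=[0,0,0,0,0,0])

```text
clock: 33.75
position: [497.0, -175.8, 103.9]
ee_rot: [0.997, -0.07, -0.008, -0.005]
contact_force: [0.6, -0.1, -0.7]
gripper_width: 21.1
```

```bash
python3 -c "
from h import *
lean(('side','top'))"
```

```text
rack [-257.6  -14.1  103.9] yaw -8.1 z [-0.016  0.01  -1.   ] F [-0.  -0.6] t 33.75
side -100 6 [-44.  38.]; side -88 34 [ 4. 62.]; side -76 59 [-4. 69.]; side -64 105 [-3. 67.]; side -52 121 [16. 62.]; side -40 41 [10. 60.]; side -28 24 [ 4. 32.]; side -16 29 [ 4. 30.]; side -4 7 [13. 25.]; 
top -64 65 [-3. 67.]; top -52 137 [23. 63.]; top -40 32 [17. 61.]; top -28 29 [ 8. 34.]; top -16 27 [12. 30.]; top -4 4 [25. 27.];
```

Emit:
play_rows([
  [0,0,-1.5],
  [0,0,0],
], turn=[0,0])

```text
clock: 34.05
position: [497.0, -175.9, 103.9]
ee_rot: [0.997, -0.07, -0.008, -0.005]
contact_force: [-0.7, 1.4, -0.1]
gripper_width: 21.3
```

Emit:
play_rows([
  [0,0,0],
  [0,0,0],
  [0,0,0],
  [0,0,0],
  [0,0,0],
  [0,0,0],
  [0,0,0],
  [0,0,0],
], turn=[0,0,0,0,0,0,0,0], grip=1)

```text
clock: 34.85
position: [497.1, -176.4, 103.1]
ee_rot: [0.997, -0.071, -0.008, -0.005]
contact_force: [-0.2, 0.3, -0.2]
gripper_width: 85.3
```

```bash
python3 -c "
from h import *
lean(('side','top'));mal('top',505,-150);im=mal('side',505,-150);cv2.imwrite('pics/s7.png',cv2.resize(im[110:290,150:350,::-1],None,fx=3.3,fy=3.3,interpolation=cv2.INTER_CUBIC))"
```

```text
rack [-258.2  -14.3  103.1] yaw -8.1 z [-0.016  0.01  -1.   ] F [0.2 0.2] t 34.85
side -100 6 [-13.  75.]; side -88 49 [ 8. 75.]; side -76 84 [ 7. 73.]; side -64 150 [ 7. 74.]; side -52 28 [27. 56.]; side -40 22 [28. 55.]; side -28 20 [28. 53.]; side -16 22 [28. 54.]; side -4 3 [40. 49.]; 
top -76 6 [10. 38.]; top -64 146 [ 7. 67.]; top -52 13 [31. 55.]; top -40 10 [31. 55.]; top -28 14 [32. 55.]; top -16 14 [32. 55.]; 
top 206 ((492.1937255859375, -138.91151428222656), (61.7470588684082, 36.617034912109375), 88.95269012451172) 36.17227949311791
top 77 ((478.421875, -149.75885009765625), (69.14207458496094, 26.226741790771484), 40.55351638793945) 135.02086661546332
side 218 ((501.88818359375, -136.50054931640625), (67.72427368164062, 50.21905517578125), 79.97096252441406) 35.43401805776625
side 85 ((524.5205688476562, -152.74456787109375), (30.598325729370117, 85.35892486572266), 54.260677337646484) 133.76994310613327
```

View pics/s7.png

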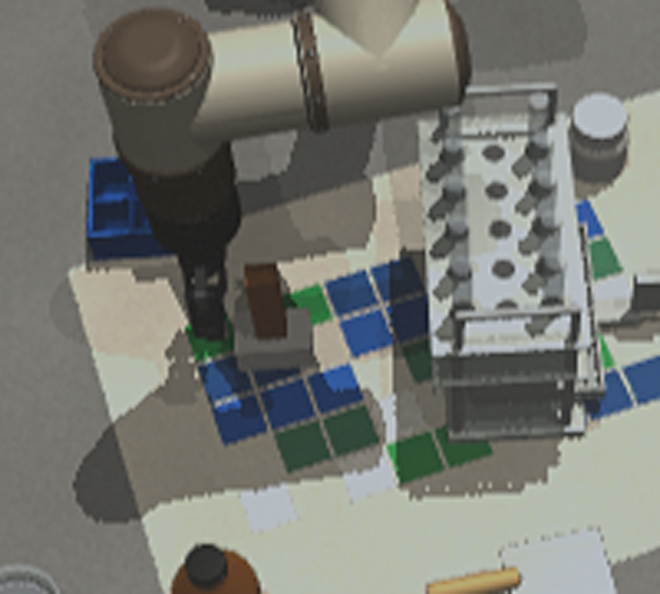

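Emit:
play_rows([
  [0,-3,10],
  [0,-2,18],
  [0,0,20],
  [0,0,20],
  [0,0,20],
  [0,0,20],
  [0,0,20],
  [0,0,20],
  [0,0,18],
  [0,0,10],
  [0,0,0],
], turn=[0,0,0,0,0,0,0,0,0,0,0], grip=1)

```text
clock: 36.15
position: [495.6, -183.7, 293.9]
ee_rot: [0.997, -0.071, -0.005, -0.004]
contact_force: [0.2, -0.5, -0.6]
gripper_width: 85.4
```

Emit:
play_rows([
  [3,15,0],
  [4,25,0],
  [5,35,0],
  [5,40,0],
  [6,40,0],
  [6,40,0],
  [6,40,0],
  [6,40,0],
  [5,40,0],
  [4,35,0],
  [2,20,0],
  [0,10,0],
], turn=[0,0,0,-0.01,-0.01,0,0,0,0,0,0,0])

```text
clock: 37.35
position: [539.4, 217.2, 280.0]
ee_rot: [0.996, -0.082, -0.017, -0.0]
contact_force: [-1.1, 0.3, 0.8]
gripper_width: 85.2
```

```bash
python3 -c "
from h import *
st();mal('side',505,-140);tray('side');im,d,W=cloud('wrist');W=torack(W.reshape(-1,3));P=W[(abs(W[:,1])<25)&(abs(W[:,0]-133)<30)&(W[:,2]>68)&(W[:,2]<85)];print(len(P),len(P) and cv2.minAreaRect(P[:,:2].astype(np.float32)))"
```

```text
rack [136.9  10.3 280. ] yaw -9.5 z [-0.033  0.004 -0.999] F [0.1 1.1] t 37.35
side 224 ((500.5787353515625, -135.96588134765625), (67.65106964111328, 48.635162353515625), 80.49137115478516) 35.04906573275798
side 73 ((500.48797607421875, -136.3004150390625), (26.143693923950195, 23.011953353881836), 80.36412048339844) 133.46238133172233
tab [132.9   0.7] [36.3 15.7] 4.5
290 ((133.7491912841797, 0.5933232307434082), (11.920454978942871, 34.971736907958984), 87.9171142578125)
```

Emit:
play_rows([
  [4,-1.5,-10],
  [4,-1.5,-18],
  [2,0,-20],
  [0,0,-20],
  [0,0,-20],
  [0,0,-20],
  [0,0,-18],
  [0,0,-15],
  [0,0,-10],
  [0,0,-5],
  [0,0,0],
], turn=[0,0,0,0,0,0,0,0,0,0,0])

```text
clock: 38.6
position: [549.1, 195.9, 115.4]
ee_rot: [0.996, -0.093, -0.018, -0.0]
contact_force: [0.3, 0.3, -0.6]
gripper_width: 85.2
```

```bash
python3 -c "
from h import *
st()"
```

```text
rack [117.6  -2.8 115.4] yaw -10.6 z [-0.035  0.003 -0.999] F [ 0.3 -0.2] t 38.6
```

Emit:
play_rows([
  [-0.2,5.5,0],
  [-0.2,5.5,0],
  [-0.2,5.5,-4],
  [0,0,-8],
  [0,0,-9],
  [0,0,-9],
  [0,0,-9],
  [0,0,-9],
  [0,0,-9],
  [0,0,-6],
  [0,0,0],
], turn=[0.008,0.008,0,0,0,0,0,0,0,0,0])

```text
clock: 39.7
position: [549.0, 214.3, 48.3]
ee_rot: [0.996, -0.084, -0.016, -0.001]
contact_force: [-1.0, 0.5, -0.4]
gripper_width: 85.4
```

```bash
python3 -c "
from h import *
st();tray('side')"
```

```text
rack [135.7   0.3  48.3] yaw -9.6 z [-0.033  0.004 -0.999] F [0.3 1. ] t 39.7
tab [126.4   0.9] [25.5 12.4] 16.6
```

Aligned on the tab; close.

Emit:
play_rows([
  [0,0,-1],
  [0,0,-1],
  [0,0,0],
  [0,0,0],
  [0,0,0],
  [0,0,0],
  [0,0,0],
  [0,0,0],
], turn=[0,0,0,0,0,0,0,0], grip=-1)

```text
clock: 40.55
position: [550.0, 215.0, 48.5]
ee_rot: [0.996, -0.084, -0.014, -0.002]
contact_force: [-2.5, -0.1, -0.2]
gripper_width: 11.0
```

Emit:
play_rows([
  [0.7,4,0],
  [1,6,0],
  [1.2,7,0],
  [1.2,7,0],
  [1.2,7,0],
  [1.2,7,0],
  [0,0,0],
], turn=[0,0,0,0,0,0,0])

```text
clock: 41.25
position: [551.1, 228.8, 44.5]
ee_rot: [0.996, -0.081, -0.025, 0.02]
contact_force: [-4.3, 3.4, 4.7]
gripper_width: 11.2
```

```bash
python3 -c "
from h import *
st();im,d,W=cloud('wrist');W=torack(W.reshape(-1,3));P=W[(abs(W[:,1])<25)&(W[:,0]>100)&(W[:,0]<230)&(W[:,2]>68)&(W[:,2]<80)];print(len(P),len(P) and np.percentile(P,[3,97],axis=0).round(1))"
```

```text
rack [150.4   0.7  44.5] yaw -9.4 z [-0.052 -0.035 -0.998] F [2.6 4.8] t 41.25
2564 [[131.4 -14.   68.8]
 [164.5  15.8  79.6]]
```

Emit:
play_rows([
  [1.8,10,0.5],
  [2,12,0.5],
  [2,12,0.5],
  [2,12,0.5],
  [0,0,0],
], turn=[0,0,0,0,0])

```text
clock: 41.8
position: [556.8, 260.3, 43.1]
ee_rot: [0.996, -0.081, -0.03, 0.031]
contact_force: [-5.2, 2.9, 3.3]
gripper_width: 10.8
```

```bash
python3 -c "
from h import *
st();tray();tray('side')"
```

```text
rack [182.4   0.4  43.1] yaw -9.4 z [-0.064 -0.058 -0.996] F [2.  5.7] t 41.8
tab [171.8   1.6] [24.7 26.1] 20.5
tab [166.8  -3.7] [16.9 31.2] 8.1
```

Emit:
play_rows([
  [1.8,10,0.5],
  [2,12,0.5],
  [1.3,8,0.5],
  [0,0,0],
], turn=[0,0,0,0])

```text
clock: 42.3
position: [558.5, 278.4, 43.5]
ee_rot: [0.995, -0.081, -0.036, 0.042]
contact_force: [-2.8, 1.8, 3.2]
gripper_width: 11.3
```

```bash
python3 - <<'E'
from h import *
st();tray()
im,d,W=cloud('side');W=torack(W.reshape(-1,3))
for y in(-20,0,20):
    pass
P=W[(abs(W[:,1])<110)&(W[:,0]>60)&(W[:,2]>8)&(W[:,2]<40)&(W[:,0]<200)]
for s in(1,-1):
    Q_=P[abs(P[:,1]-s*60)<30];print(s,len(Q_),len(Q_) and np.percentile(Q_[:,0],[50,97,99.5]).round(1))
E
```

```text
rack [200.5   1.8  43.5] yaw -9.5 z [-0.078 -0.078 -0.994] F [1.3 3. ] t 42.3
tab [194.8   0.4] [30.2 29.5] 33.7
1 408 [109.3 141.3 142.6]
-1 456 [106.7 142.4 159.4]
```

Emit:
play_rows([
  [1.2,7,0.3],
  [0,0,0],
  [0,0,0],
], turn=[0,0,0])

```text
clock: 42.7
position: [558.7, 282.0, 44.9]
ee_rot: [0.995, -0.081, -0.037, 0.045]
contact_force: [-2.0, -4.2, 1.4]
gripper_width: 10.3
```

```bash
python3 - <<'E'
from h import *
st()
for n in('wrist','side'):
    im,d,W=cloud(n);W=torack(W.reshape(-1,3))
    P=W[(abs(W[:,1])<10)&(W[:,0]>150)&(W[:,2]>70)&(W[:,2]<79)&(W[:,0]<260)]
    print(n,len(P),len(P) and np.percentile(P[:,0],[1,5,50,95,99]).round(1))
E
```

```text
rack [204.1   2.2  44.9] yaw -9.5 z [-0.081 -0.084 -0.993] F [-4.5  1.3] t 42.7
wrist 1898 [184.5 186.6 207.  218.7 219.1]
side 21 [182.5 182.6 188.8 197.6 198.5]
```

Emit:
play_rows([
  [0,0,0],
  [0,0,0],
  [0,0,0],
  [0,0,0],
  [0,0,0],
  [0,0,0],
], turn=[0,0,0,0,0,0], grip=1)

```text
clock: 43.4
position: [555.9, 282.5, 42.9]
ee_rot: [0.995, -0.083, -0.04, 0.046]
contact_force: [0.9, -0.4, -0.2]
gripper_width: 85.7
```

Emit:
play_rows([
  [0,0,6],
  [1,1,12],
  [1.2,1.2,15],
  [1.2,1.2,15],
  [1.2,1.2,15],
  [1.2,1.2,15],
  [1.2,1.2,15],
  [1,1,12],
  [0,0,6],
  [0,0,0],
], turn=[0,0,0,0,0,0,0,0,0,0])

```text
clock: 44.4
position: [565.3, 291.4, 166.9]
ee_rot: [0.995, -0.083, -0.038, 0.044]
contact_force: [-0.1, -0.5, -0.1]
gripper_width: 85.5
```

```bash
python3 - <<'E'
from h import *
s=st();print(s["gripper_width"],s["joint_vel"].round(3));tray();tray('side');mal('side',503,-137)
im,d,W=cloud('wrist');W=torack(W.reshape(-1,3));P=W[(abs(W[:,1])<25)&(abs(W[:,0]-200)<40)&(W[:,2]>68)&(W[:,2]<80)];print('wrist',len(P),len(P) and cv2.minAreaRect(P[:,:2].astype(np.float32)))
im,d,W=cloud('side')
for n in["amber_bottle","beaker","flask","tip_box","dish","reagent_jar","spatula"]:
    q=silhouettes('side',n)[:1]
    if q:print(n,np.round(np.nanmedian(W[q[0]["mask"]],0)))
E
```

```text
rack [214.4  -2.7 166.9] yaw -9.7 z [-0.082 -0.082 -0.993] F [-0.5  0. ] t 44.4
85.50706416300271 [-0.    -0.003 -0.004 -0.006 -0.003 -0.002]
tab [200.5   1.8] [35.8 12. ] 1.8
tab [199.4   0.5] [34.3 15.4] 0.5
side 220 ((500.6072692871094, -135.3011932373047), (68.88562774658203, 49.439701080322266), 81.08399200439453) 35.164803217452004
side 77 ((499.5154724121094, -136.20594787597656), (27.228851318359375, 25.689483642578125), 80.85881042480469) 133.77712708896797
wrist 573 ((201.1421661376953, 2.5486679077148438), (36.284088134765625, 11.726841926574707), 0.8814846277236938)
amber_bottle [ 779. -222.   99.]
beaker [ 779. -222.   99.]
flask [746. 230.  51.]
dish [ 706. -402.    5.]
reagent_jar [378. 206.  61.]
spatula [776.  52.   3.]
```

```bash
python3 -c "
from bench import arm
print(arm.job_done())"
```

```text
the job is handed in; nothing more can be done
None
```

I walked the seized tray out to about 21 mm on both sides with alternate mallet taps, then drew it by the pull tab to about 89 mm. I let go and handed the job in at 44 s. By camera, one side was never more than about 6–8 mm ahead during the taps.

**How it went:** The hand could not be tilted. The first two taps used an upright mallet, and it slipped round in the grip. I leaned it to about 25° by pressing its head against the rack's upper tier, turned the hand half round, and did the remaining taps that way. When I let go with the head's edge close to the bench, it dropped upright onto its head.

**Last checks:**
- **Tray:** the tab is about 88–89 mm from home. Skew reads about 0.02–0.03 rad, against the 0.06 limit.
- **Mallet:** head and handle-top centres agree to about 1.5 mm, so it stands upright.
- **Gripper:** open and lifted clear, with forces near zero.
- **Other things on the bench:** the bottle, flask, dish, reagent jar and spatula are where they started.

**Not confirmed:**
- In the last picture the network gave the bottle's position for the beaker and did not find the tip box. I saw no sign that either had been touched.
- During the taps, the skew read from the tab's angle differed from the skew read from its position by up to about 4 mm of lead.
- The tray's speed was not measured. I kept the tap steps to about 5 mm per 0.1 s or less.

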